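# Set the lever of the desk timer to the red stud and start it

### The arm

A 6-joint arm with a two-finger parallel gripper is mounted at the origin on a cart in front of the work surface, level with it; the furniture and walls round the work are solid. World frame = base frame: x ahead of the robot, y to its left, z up, the work surface at z = 0. Lengths are in mm, angles in rad, forces in N, time in s.
With the tool pointing down it reaches from about 350 to 775 mm from the base axis. Payload 7.3 kg.
Tool frame: the origin (TCP) lies at the very end of the fingers, on their centre line; the grasp point (between the pads) lies bot.grip_point_offset behind it (bot.grip_point_offset is the distance from the TCP to the grasp point, in mm); z points along the fingers, y is the line along which they close (so a half turn about z gives the same grasp; the last joint's range is limited). The gripper opens to 92 mm and grips with 3 to 60 N. Pads are 19 mm wide; open, the fingers measure 130 mm over their backs; the gripper's body (75 mm by 190 mm) begins 47 mm behind the grasp point.
Start: joints at [-1.459, 0.342, 1.524, -0, 1.275, -0.146], TCP at [133.873, -507.664, 226.741] pointing down, gripper open.
Joint ranges: [-2.53, 2.53], [-0.77, 2.02], [0.04, 2.7], [-1, 4.14], [0.28, 2.66], [-3.11, 3.11]. Speed limits (rad/s): [2.57, 2.57, 3.14, 3.14, 3.14, 3.14].

### API

Orientations are given as [roll, pitch, yaw] about the fixed x, y, z axes, in that order (R = Rz(yaw) Ry(pitch) Rx(roll)).
In Python, from plant import bot gives the robot as it stands. The module is installed in compiled form; this text tells all that it offers.
- The arm moves only by the tool carry_out, never from a script. Its argument "plan" is a list of rows, each an object of numbers: "tx", "ty", "tz": the shift along the world's x, y, z in mm; "rx", "ry", "rz": the turn, a rotation vector about the world's x, y, z in rad. A call has 1 to 12 rows; each row shifts and turns the commanded pose from where the row before left it; what a row does not reach is not made up. A row lasts 1/10 s, in which the tool goes at most 50 mm and 8.59 degrees, less where a joint would pass 70% of its speed; a pose out of reach is approached as far as the arm can. A call with a gripper value outside its range is refused whole. "gripper" is the closure, from 0 (fully open) to 1 (shut), set as the call begins (left out, the last holds). The fingers move at their own pace and stop on an object; the grip force is fixed at half the most. Time passes only in rows, so rows that do not move let the fingers close. It gives the time, the measured TCP pose, the force, the opening and the grip force at its end, in the units of the state.
- bot.get_obs(): the state, without advancing time (a new reading comes with each control period).
- bot.capture(name): name is "scene" or "top"; returns the picture (420x560x3 uint8, red, green, blue); there is no depth.
- bot.camera_model(name): a dict with "camera_matrix" (3x3 intrinsics, pixels), "R" (3x3) and "t" (3): a world point X has camera coordinates R X + t. Camera axes: x right, y down, z forward; pixel columns grow to the right and rows downward; lengths in mm; the calibration is good to about 2 mm. A picture is of the moment at which its call begins. camera_model takes no time and is no camera call.
- bot.close_job(): hands the job in; it is judged then, once.
The state is a dict: "time": time; "joint_positions": joint angles; "dq": joint speeds; "tau": joint torques, N m; "tool_pos": TCP position; "tcp_rot": TCP orientation; "contact_force": force on the tool from outside, world axes, zero at the start; "moment": the same for the moment, N m; "grip_width": finger opening in mm; "finger_force": force on a finger pad.
Only numpy, scipy, OpenCV 4.12 (cv2) and the standard library are available. Lean on these libraries where they do the work, as an engineer would, in place of code of your own. Each camera call takes 0.05 s, during which the arm holds its last target. There are 200 camera calls.

### The job

Set the desk timer for a work session: with the fingertips, push the yellow handle of its ring lever round the dial until the lever's white line stands over the red stud, and leave it there. Then press the green start button in the middle of the dial right down and move away. Only push and press: do not grip or force the lever, do not press the button before the lever is set, and do not move the things lying around the timer.

Things in the scene. Friction and masses are not known exactly. Their poses are not given: they have to be found in the camera images.
- timer: round white desk timer, 172 mm across and 24 mm high to its dial face, heavy, does not move on the desk. Origin: centre of its underside, on the axis of the dial; z up; its -x axis points to the middle of the lever's travel, roughly towards the robot. Tick marks on the outer edge of the face are decoration.
- lever_angle (a joint): angle of the ring and its lever about the vertical dial axis, rad, -1.25 to 1.25. At 0 the lever points along the timer's -x axis; it grows counter-clockwise seen from above. Stiff: it moves when the handle is pushed sideways with about 1.2 N and stays where it is left. The aluminium ring is 92 mm across, its top 33 mm above the desk.
- lever: the turning ring with its lever. Origin: on the dial axis at desk height, turning with the lever; the lever points along its -x axis (z up). The lever is a black bar 6 mm wide with a white line along it, top 35 mm above the desk, bottom 30 mm, reaching from the ring to the handle.
- lever_handle (a point): the lever's yellow upright round handle, 14 mm in diameter, 100 mm from the dial axis, outside the dial; it stands from 30 to 68 mm above the desk. This point is on its centre line, 55 mm above the desk.
- red_stud_top (a point): red round stud, 12 mm in diameter and 4 mm high, fixed on the dial face on one side of the lever's start, 58 to 77 mm from the dial axis (the point is the middle of its top, 28 mm above the desk). The lever passes over it with 2 mm to spare.
- blue_stud_top (a point): blue stud, the same size, fixed on the other side (for breaks; not wanted now). Middle of its top. The red and blue studs may stand on either side.
- button_top (a point): middle of the top of the green round start button, 29 mm in diameter, on the dial axis, 44 mm above the desk: it stands 11 mm above the ring.
- start_button (a joint): travel of the start button, m: 0 up, 0.005 right down; a spring pushes it back up. About 5 N takes it right down.
- eraser_mid (a point): centre of a white eraser in a blue sleeve, 20x43x12 mm, loose; leave alone
- pin_tin_mid (a point): centre of a round blue-green tin, 58 mm across, 24 mm high, loose; leave alone
- puck_tin_mid (a point): centre of a flat round black tin, 68 mm across, 30 mm high, loose; leave alone
- earbud_case_mid (a point): centre of a white earbud case, 27x58x40 mm, loose; leave alone

How it is judged (in metres and radians):
On the way, in this order (a step that is already met when the one before it is completed fails the run):
1. the lever's white line stands over the red stud, the button still up (y of red_stud_top in the frame of lever between -0.006 and 0.006 m and not (value of joint start_button above 0.003 m)), for 0.2 s.
2. the start button is pressed down with the lever on the red stud (y of red_stud_top in the frame of lever between -0.006 and 0.006 m and value of joint start_button above 0.003 m), for 0.02 s.
At the end, for the whole second after the job is handed in: The lever's centre line passes within 6 mm of the middle of the red stud (so over the stud) and is at rest, the button has been pressed at least 3 of its 5 mm since then and is up again, and the loose things lie within 20 mm of where they lay (y of red_stud_top in the frame of lever between -0.006 and 0.006 m and value of joint start_button below 0.002 m and velocity of joint lever_angle between -0.02 and 0.02 rad/s and distance of each of eraser_mid, pin_tin_mid, puck_tin_mid, earbud_case_mid from where it was at the start of the episode below 0.02 m); the robot touches nothing.
It fails at once if the button is pressed while the lever is not over the red stud (value of joint start_button above 0.003 m and not (y of red_stud_top in the frame of lever between -0.006 and 0.006 m)).
It fails at once if the lever is gripped or forced (more than 15 N of finger contact) (contact force between the fingers and lever above 15 N).
It fails at once if a loose thing is moved by more than 20 mm (pushed or lifted) (distance of any of eraser_mid, pin_tin_mid, puck_tin_mid, earbud_case_mid from where it was at the start of the episode above 0.02 m).
It also fails if it takes over 51 s, if anything falls off the work surface, if the arm or the gripper's body presses on something with over 40 N, if the wrist force passes 120 N, or if a joint passes its speed limit or range.

## Working session

There is one attempt and no reset: what is moved stays moved. The work goes in short steps, Python scripts to look and compute and a tool call to move; the robot and the scene stay as the last step left them, time stands still between calls to the robot, and variables do not carry over. Pictures are saved under pics/ and viewed, at most 10 in all, crops included, and the job is handed in when it is done.

Besides the shell and the picture viewer there is one more tool, called after "Request:" in YAML: its name, and indented under it one key for each argument. carry_out: Moves the arm, as the interface text tells. Its arguments: {"type":"object","properties":{"plan":{"type":"array"},"gripper":{"type":"number"}},"required":["plan"]}

```bash
mkdir -p pics; python3 - <<'E'
from plant import bot
import cv2
for n in("scene","top"):
    im=bot.capture(n); cv2.imwrite(f"pics/{n}0.png",im[:,:,::-1])
    m=bot.camera_model(n); print(n,m)
print(bot.get_obs(),bot.grip_point_offset)
E
```

```text
scene {'camera_matrix': array([[504.71734499,   0.        , 277.14648565],
       [  0.        , 504.71734499, 215.78213535],
       [  0.        ,   0.        ,   1.        ]]), 'R': array([[-0.89734105, -0.44092107, -0.01917418],
       [-0.21767071,  0.47995051, -0.84986291],
       [ 0.38392512, -0.75844322, -0.5266549 ]]), 't': array([530.12144233, 190.20634401, 702.43937062])}
top {'camera_matrix': array([[448.9891009 ,   0.        , 278.24648074],
       [  0.        , 448.9891009 , 212.21690106],
       [  0.        ,   0.        ,   1.        ]]), 'R': array([[ 0.14252507, -0.9897898 ,  0.00165827],
       [-0.96332977, -0.13909936, -0.2294496 ],
       [ 0.22733753,  0.03110486, -0.97331913]]), 't': array([-77.51771417, 610.03562973, 882.56863478])}
{'time': 0.1, 'joint_positions': array([-1.45902319e+00,  3.42658131e-01,  1.52490091e+00, -2.26003487e-05,
        1.27540040e+00, -1.45999629e-01]), 'dq': array([-4.55879995e-04, -1.82917954e-03, -1.52256418e-03, -8.45468225e-04,
        1.50750863e-04,  2.93523024e-06]), 'tau': array([ 2.31007085e-03, -4.32004023e+01, -2.44694102e+01,  7.19309575e-02,
        5.26535546e-02, -5.40977499e-05]), 'tool_pos': array([ 133.81193367, -507.29363468,  226.11900489]), 'tcp_rot': array([-3.14023727e+00, -1.77459289e-04,  2.57779239e-01]), 'contact_force': array([1.11662785, 0.80469671, 0.1066843 ]), 'moment': array([-0.03392665, -0.00533803, -0.00236883]), 'finger_force': 0.0, 'grip_width': 91.91290416264911} 18.8
```

View pics/top0.png

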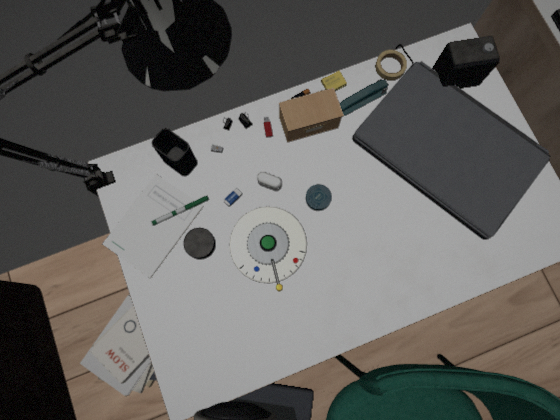

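View pics/scene0.png

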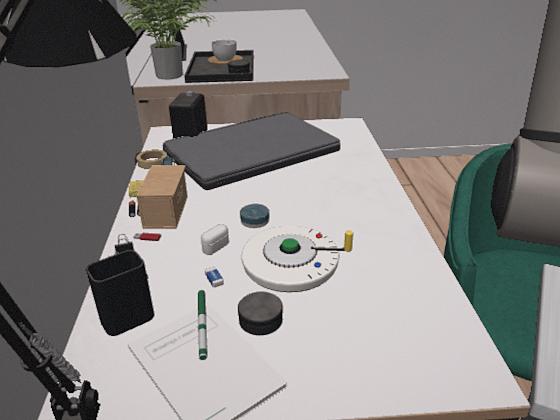

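The top view shows the button at about (268,243), the yellow handle at (279,288), the red stud at (296,261) and the blue stud at (257,269). In the scene view the handle is at about (349,241). Next I'll measure with colour masks.

```bash
cat > h.py <<'E'
import numpy as np, cv2
from plant import bot
def ray(n,p,z):
    m=bot.camera_model(n);R,t=m["R"],m["t"]
    d=R.T@np.linalg.solve(m["camera_matrix"],[p[0],p[1],1]);c=-R.T@t
    return c+d*(z-c[2])/d[2]
H={"yellow":((18,110,80),(34,255,255),55),"red":((172,120,80),(180,255,255),28),"blue":((105,120,60),(125,255,255),28),"green":((50,120,30),(80,255,255),44)}
BOX={"top":(225,200,312,300),"scene":(240,220,360,290)}
def find(n,im=None):
    im=bot.capture(n) if im is None else im
    hsv=cv2.cvtColor(im,cv2.COLOR_RGB2HSV);x0,y0,x1,y1=BOX[n];out={}
    for k,(lo,hi,z) in H.items():
        mk=cv2.inRange(hsv,lo,hi)
        if k=="red": mk|=cv2.inRange(hsv,(0,120,80),(8,255,255))
        b=np.zeros_like(mk);b[y0:y1,x0:x1]=mk[y0:y1,x0:x1]
        N,_,s,c=cv2.connectedComponentsWithStats(b)
        if N>1:
            i=1+np.argmax(s[1:,4]);out[k]=(c[i],s[i,4],ray(n,c[i],z))
    return out
E
python3 - <<'E'
from h import *
np.set_printoptions(precision=1,suppress=True)
for n in("top","scene"):
    o=find(n);print(n)
    for k,v in o.items(): print(k,*v)
    if "green" in o:
      c=o["green"][2]
      for k,v in o.items():
        d=(v[2]-c)[:2];print(k,np.linalg.norm(d),np.degrees(np.arctan2(d[1],d[0])))
for k,p,z in [("earbud",(269,181),40),("pin",(318,197),24),("puck",(199,243),30),("eraser",(233,197),12)]: print(k,ray("top",p,z))
im=bot.capture("top")[190:310,215:325];cv2.imwrite("pics/c.png",cv2.resize(im,None,fx=5,fy=5,interpolation=cv2.INTER_CUBIC)[:,:,::-1])
E
```

```text
top
yellow [278.6 286.9] 33 [460.8 -12.6  55. ]
red [295.1 259.9] 20 [524.9 -39.6  28. ]
blue [230.9 201.3] 18 [634.5 120.   28. ]
green [267.7 242.1] 147 [552.6  24.3  44. ]
yellow 98.96408472563765 -158.08117637184185
red 69.67175655085974 -113.44588603393436
blue 125.9591177840286 49.441448845123055
green 0.0 0.0
scene
yellow [348.  240.7] 144 [458.1  -3.5  55. ]
red [318.5 235.4] 21 [523.8 -35.1  28. ]
blue [317.1 264.5] 21 [493.1  46.2  28. ]
green [289.5 244.8] 163 [549.4  34.4  44. ]
yellow 98.94028107056076 -157.44465115573578
red 74.09671129893376 -110.2543918046468
blue 57.532776090086934 168.1963143976438
green 0.0 0.0
earbud [690.   41.9  40. ]
pin [673.4 -71.7  24. ]
puck [531.4 172.9  30. ]
eraser [649.1 119.2  12. ]
```

View pics/c.png

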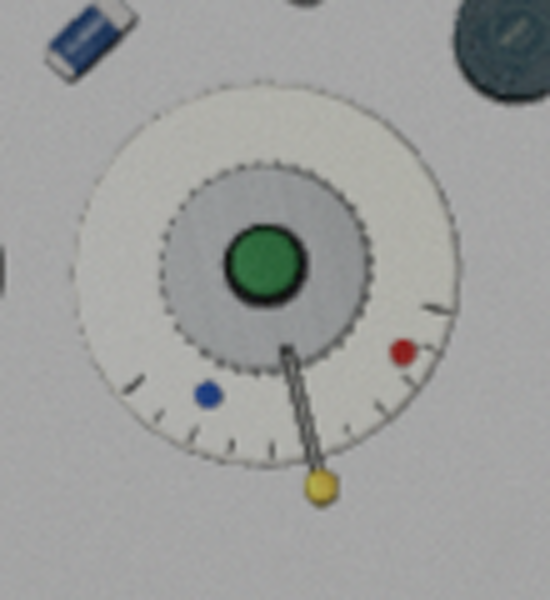

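Axis is at about (552.6, 24.3). The handle measures 99 mm out (100 given) at −158°. The red stud measures 70 mm out at −113.4°. Both fit the given sizes, so the ring has to turn +44.6°. I'll approach with the gripper closed.

Request:
carry_out:
  plan:
    - {"tx": 24, "ty": 40, "rz": 0.14}
    - {"tx": 24, "ty": 40, "rz": 0.14}
    - {"tx": 24, "ty": 40, "rz": 0.14}
    - {"tx": 24, "ty": 40, "rz": 0.14}
    - {"tx": 24, "ty": 40, "rz": 0.14}
    - {"tx": 24, "ty": 40, "rz": 0.14}
    - {"tx": 24, "ty": 40, "rz": 0.14}
    - {"tx": 24, "ty": 40, "rz": 0.14}
    - {"tx": 24, "ty": 40, "rz": 0.14}
    - {"tx": 24, "ty": 40, "rz": 0.14}
    - {"tx": 24, "ty": 40, "rz": 0.14}
    - {"tx": 24, "ty": 40, "rz": 0.14}
  gripper: 1

```text
invalid input at $.plan[0]: expected keys tx, ty, tz, rx, ry, rz
```

Request:
carry_out:
  plan:
    - {"tx": 24, "ty": 40, "tz": 0, "rx": 0, "ry": 0, "rz": 0.14}
    - {"tx": 24, "ty": 40, "tz": 0, "rx": 0, "ry": 0, "rz": 0.14}
    - {"tx": 24, "ty": 40, "tz": 0, "rx": 0, "ry": 0, "rz": 0.14}
    - {"tx": 24, "ty": 40, "tz": 0, "rx": 0, "ry": 0, "rz": 0.14}
    - {"tx": 24, "ty": 40, "tz": 0, "rx": 0, "ry": 0, "rz": 0.14}
    - {"tx": 24, "ty": 40, "tz": 0, "rx": 0, "ry": 0, "rz": 0.14}
    - {"tx": 24, "ty": 40, "tz": 0, "rx": 0, "ry": 0, "rz": 0.14}
    - {"tx": 24, "ty": 40, "tz": 0, "rx": 0, "ry": 0, "rz": 0.14}
    - {"tx": 24, "ty": 40, "tz": 0, "rx": 0, "ry": 0, "rz": 0.14}
    - {"tx": 24, "ty": 40, "tz": 0, "rx": 0, "ry": 0, "rz": 0.14}
    - {"tx": 24, "ty": 40, "tz": 0, "rx": 0, "ry": 0, "rz": 0.14}
    - {"tx": 24, "ty": 40, "tz": 0, "rx": 0, "ry": 0, "rz": 0.14}
  gripper: 1

```text
time: 1.45
tool_pos: [422.5, -25.7, 226.9]
tcp_rot: [3.141, 0.001, 1.944]
contact_force: [1.5, -0.7, -0.6]
grip_width: 2.0
finger_force: 0.0
```

Request:
carry_out:
  plan:
    - {"tx": 12, "ty": 24, "tz": 0, "rx": 0, "ry": 0, "rz": 0.01}
    - {"tx": 12, "ty": 23, "tz": 0, "rx": 0, "ry": 0, "rz": 0}
    - {"tx": 0, "ty": 0, "tz": -35, "rx": 0, "ry": 0, "rz": 0}
    - {"tx": 0, "ty": 0, "tz": -35, "rx": 0, "ry": 0, "rz": 0}
    - {"tx": 0, "ty": 0, "tz": -35, "rx": 0, "ry": 0, "rz": 0}
    - {"tx": 0, "ty": 0, "tz": -35, "rx": 0, "ry": 0, "rz": 0}
    - {"tx": 0, "ty": 0, "tz": -25, "rx": 0, "ry": 0, "rz": 0}
    - {"tx": 0, "ty": 0, "tz": -13, "rx": 0, "ry": 0, "rz": 0}
    - {"tx": 0, "ty": 0, "tz": 0, "rx": 0, "ry": 0, "rz": 0}

```text
time: 2.35
tool_pos: [444.6, 19.5, 47.1]
tcp_rot: [-3.138, -0.002, 1.948]
contact_force: [-0.1, -1.5, 1.1]
grip_width: 0.2
finger_force: 0.0
```

```bash
python3 - <<'E'
from h import *
o=bot.get_obs();print(o["tool_pos"],o["tcp_rot"])
im=bot.capture("scene")[150:310,220:420];cv2.imwrite("pics/d.png",cv2.resize(im,None,fx=4,fy=3.7)[:,:,::-1])
# plan: axis, contact offset 16.5
c=np.array([552.6,24.3])
for a in np.radians([-158]+list(np.arange(-154,-117,4))+[-116,-113.4]):
    t=np.array([-np.sin(a),np.cos(a)]);print(round(np.degrees(a),1),(c+100*np.array([np.cos(a),np.sin(a)])-16.5*t).round(1))
E
```

```text
[444.56115941  19.48683347  47.10920118] [-3.13807591e+00 -1.96353209e-03  1.94782110e+00]
-158.0 [453.7   2.1]
-154.0 [455.5  -4.7]
-150.0 [457.7 -11.4]
-146.0 [460.5 -17.9]
-142.0 [463.6 -24.3]
-138.0 [467.2 -30.4]
-134.0 [471.3 -36.2]
-130.0 [475.7 -41.7]
-126.0 [480.5 -46.9]
-122.0 [485.6 -51.8]
-118.0 [491.1 -56.2]
-116.0 [493.9 -58.3]
-113.4 [497.7 -60.9]
```

View pics/d.png

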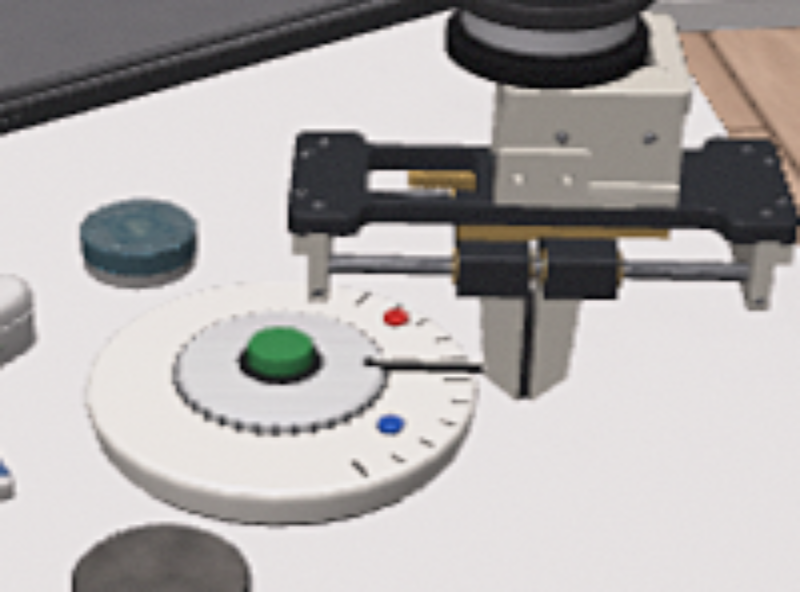

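The scene view shows the closed fingers behind the handle, with only the dark lever bar visible and the way clear. The red stud is at about (396,316) in the crop. Now the push, turning with the lever and stopping short of the stud.

Request:
carry_out:
  plan:
    - {"tx": 3, "ty": -6, "tz": 0, "rx": 0, "ry": 0, "rz": 0}
    - {"tx": 3, "ty": -6, "tz": 0, "rx": 0, "ry": 0, "rz": 0}
    - {"tx": 3, "ty": -6, "tz": 0, "rx": 0, "ry": 0, "rz": 0.01}
    - {"tx": 1.8, "ty": -6.8, "tz": 0, "rx": 0, "ry": 0, "rz": 0.07}
    - {"tx": 2.2, "ty": -6.7, "tz": 0, "rx": 0, "ry": 0, "rz": 0.07}
    - {"tx": 2.8, "ty": -6.5, "tz": 0, "rx": 0, "ry": 0, "rz": 0.07}
    - {"tx": 3.1, "ty": -6.4, "tz": 0, "rx": 0, "ry": 0, "rz": 0.07}
    - {"tx": 3.6, "ty": -6.1, "tz": 0, "rx": 0, "ry": 0, "rz": 0.07}
    - {"tx": 4.1, "ty": -5.8, "tz": 0, "rx": 0, "ry": 0, "rz": 0.07}
    - {"tx": 4.4, "ty": -5.5, "tz": 0, "rx": 0, "ry": 0, "rz": 0.07}
    - {"tx": 4.8, "ty": -5.2, "tz": 0, "rx": 0, "ry": 0, "rz": 0.07}
    - {"tx": 0, "ty": 0, "tz": 0, "rx": 0, "ry": 0, "rz": 0}

```text
time: 3.6
tool_pos: [482.6, -48.6, 49.2]
tcp_rot: [3.141, 0.002, 2.518]
contact_force: [-0.4, 0.5, 0.7]
grip_width: 0.4
finger_force: 0.0
```

```bash
python3 - <<'E'
from h import *
o=bot.get_obs();print(o["tool_pos"],o["tcp_rot"])
im=bot.capture("scene")[150:310,220:420];a=cv2.resize(im,(400,320))
im=bot.capture("top")[190:310,215:335];a=np.hstack([a,cv2.resize(im,(320,320))]);cv2.imwrite("pics/e.png",a[:,:,::-1])
E
```

```text
[482.62452109 -48.62661576  49.18887926] [3.14092499e+00 1.50988634e-03 2.51786854e+00]
```

View pics/e.png

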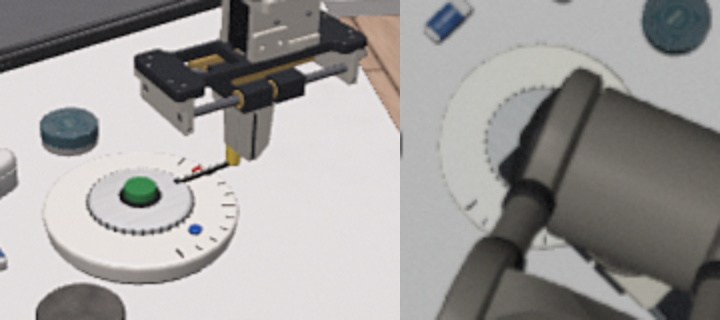

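The lever follows the fingers and is now just short of the red stud. I'll push a bit further, then back off so both cameras can measure it.

Request:
carry_out:
  plan:
    - {"tx": 3.6, "ty": -3.2, "tz": 0, "rx": 0, "ry": 0, "rz": 0.045}
    - {"tx": 3.6, "ty": -3.1, "tz": 0, "rx": 0, "ry": 0, "rz": 0.045}
    - {"tx": 3.4, "ty": -2.9, "tz": 0, "rx": 0, "ry": 0, "rz": 0.04}
    - {"tx": 0, "ty": 0, "tz": 0, "rx": 0, "ry": 0, "rz": 0}
    - {"tx": -15, "ty": 8, "tz": 0, "rx": 0, "ry": 0, "rz": 0}
    - {"tx": -20, "ty": 10, "tz": 20, "rx": 0, "ry": 0, "rz": 0}
    - {"tx": -30, "ty": 15, "tz": 40, "rx": 0, "ry": 0, "rz": 0}
    - {"tx": 0, "ty": 45, "tz": 20, "rx": 0, "ry": 0, "rz": 0}
    - {"tx": 0, "ty": 45, "tz": 0, "rx": 0, "ry": 0, "rz": 0}
    - {"tx": 0, "ty": 45, "tz": 0, "rx": 0, "ry": 0, "rz": 0}
    - {"tx": 0, "ty": 45, "tz": 0, "rx": 0, "ry": 0, "rz": 0}
    - {"tx": 0, "ty": 0, "tz": 0, "rx": 0, "ry": 0, "rz": 0}

```text
time: 4.9
tool_pos: [427.9, 159.9, 127.4]
tcp_rot: [3.14, 0.0, 2.651]
contact_force: [0.6, 0.4, 0.6]
grip_width: 0.6
finger_force: 0.0
```

```bash
python3 - <<'E'
from h import *
np.set_printoptions(precision=1,suppress=True)
o=bot.get_obs();print(o["tool_pos"],o["tcp_rot"])
BOX["top"]=(240,225,330,300)
for n in("top","scene"):
    f=find(n)
    for k,v in f.items(): print(n,k,*v)
    if "yellow" in f:
      d=f["yellow"][2][:2]-[552.6,24.3];print(np.hypot(*d),np.degrees(np.arctan2(d[1],d[0])))
im=bot.capture("scene")[180:300,220:370];a=cv2.resize(im,(400,320))
im=bot.capture("top")[190:310,215:335];a=np.hstack([a,cv2.resize(im,(320,320))]);cv2.imwrite("pics/f.png",a[:,:,::-1])
E
```

```text
[427.9 159.9 127.4] [3.1 0.  2.7]
top yellow [306.5 267. ] 34 [510.1 -64.7  55. ]
top red [296.  258.8] 6 [527.6 -41.2  28. ]
top blue [256.  268.5] 16 [494.5  41.4  28. ]
top green [267.5 242.1] 146 [552.5  24.6  44. ]
98.66723579464883 -115.5359054318399
scene yellow [329.9 230.8] 45 [496.7 -19.2  55. ]
scene blue [317.1 264.5] 21 [493.1  46.2  28. ]
70.80927241048327 -142.07069863408108
```

View pics/f.png

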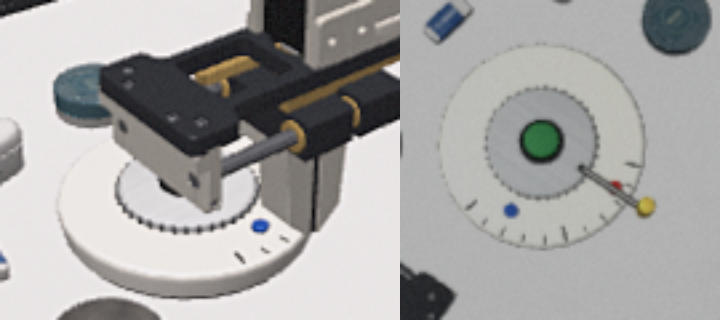

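The top view puts the handle at (306,267), about −115.8°. The lever line lies over the near edge of the stud, roughly 2–3° short. The other things haven't moved. I'll give it a small further push.

Request:
carry_out:
  plan:
    - {"tx": 0, "ty": -40, "tz": 0, "rx": 0, "ry": 0, "rz": 0}
    - {"tx": 0, "ty": -40, "tz": 0, "rx": 0, "ry": 0, "rz": 0}
    - {"tx": 0, "ty": -40, "tz": 0, "rx": 0, "ry": 0, "rz": 0}
    - {"tx": 0, "ty": -40, "tz": 0, "rx": 0, "ry": 0, "rz": 0}
    - {"tx": 13, "ty": -35, "tz": 0, "rx": 0, "ry": 0, "rz": 0}
    - {"tx": 13, "ty": -15.5, "tz": 0, "rx": 0, "ry": 0, "rz": 0.05}
    - {"tx": 20, "ty": 0, "tz": -25, "rx": 0, "ry": 0, "rz": 0.03}
    - {"tx": 0, "ty": 0, "tz": -30, "rx": 0, "ry": 0, "rz": 0}
    - {"tx": 0, "ty": 0, "tz": -23, "rx": 0, "ry": 0, "rz": 0}
    - {"tx": 0, "ty": 0, "tz": 0, "rx": 0, "ry": 0, "rz": 0}
    - {"tx": 0, "ty": 0, "tz": 0, "rx": 0, "ry": 0, "rz": 0}

```text
time: 6.2
tool_pos: [474.3, -56.0, 49.4]
tcp_rot: [-3.142, -0.001, 2.726]
contact_force: [0.0, -0.5, 0.2]
grip_width: 0.0
finger_force: 0.0
```

Request:
carry_out:
  plan:
    - {"tx": 6, "ty": -1, "tz": 0, "rx": 0, "ry": 0, "rz": 0}
    - {"tx": 6, "ty": -1, "tz": 0, "rx": 0, "ry": 0, "rz": 0}
    - {"tx": 4, "ty": -1, "tz": 0, "rx": 0, "ry": 0, "rz": 0}
    - {"tx": 2, "ty": -0.5, "tz": 0, "rx": 0, "ry": 0, "rz": 0}
    - {"tx": 2, "ty": -0.5, "tz": 0, "rx": 0, "ry": 0, "rz": 0}
    - {"tx": 2, "ty": -0.5, "tz": 0, "rx": 0, "ry": 0, "rz": 0}
    - {"tx": 0, "ty": 0, "tz": 0, "rx": 0, "ry": 0, "rz": 0}
    - {"tx": 0, "ty": 0, "tz": 0, "rx": 0, "ry": 0, "rz": 0}

```text
time: 7.0
tool_pos: [496.6, -59.5, 49.0]
tcp_rot: [3.141, 0.0, 2.728]
contact_force: [0.2, 0.2, 0.3]
grip_width: 0.2
finger_force: 0.2
```

Request:
carry_out:
  plan:
    - {"tx": -15, "ty": 6, "tz": 0, "rx": 0, "ry": 0, "rz": 0}
    - {"tx": -20, "ty": 10, "tz": 20, "rx": 0, "ry": 0, "rz": 0}
    - {"tx": -30, "ty": 20, "tz": 40, "rx": 0, "ry": 0, "rz": 0}
    - {"tx": 0, "ty": 40, "tz": 20, "rx": 0, "ry": 0, "rz": 0}
    - {"tx": 0, "ty": 40, "tz": 0, "rx": 0, "ry": 0, "rz": 0}
    - {"tx": 0, "ty": 40, "tz": 0, "rx": 0, "ry": 0, "rz": 0}
    - {"tx": 0, "ty": 40, "tz": 0, "rx": 0, "ry": 0, "rz": 0}
    - {"tx": 0, "ty": 0, "tz": 0, "rx": 0, "ry": 0, "rz": 0}

```text
time: 7.8
tool_pos: [433.6, 138.9, 126.5]
tcp_rot: [3.14, 0.001, 2.732]
contact_force: [-1.4, -0.1, -0.1]
grip_width: 0.4
finger_force: 0.0
```

```bash
python3 - <<'E'
from h import *
np.set_printoptions(precision=1,suppress=True)
o=bot.get_obs();print(o["tool_pos"],o["tcp_rot"])
BOX["top"]=(240,225,330,300)
im=bot.capture("top");f=find("top",im)
for k,v in f.items(): print(k,*v)
d=f["yellow"][2][:2]-[552.6,24.3];print(np.hypot(*d),np.degrees(np.arctan2(d[1],d[0])))
cv2.imwrite("pics/g.png",cv2.resize(im[220:300,240:330],(675,600),interpolation=cv2.INTER_CUBIC)[:,:,::-1])
E
```

```text
[433.6 138.9 126.5] [3.1 0.  2.7]
yellow [307.6 265.3] 34 [513.9 -66.5  55. ]
red [294.2 260.8] 5 [522.8 -37.9  28. ]
blue [256.  268.5] 16 [494.5  41.4  28. ]
green [267.6 242.1] 146 [552.5  24.4  44. ]
98.74813722658502 -113.08322860938239
```

View pics/g.png

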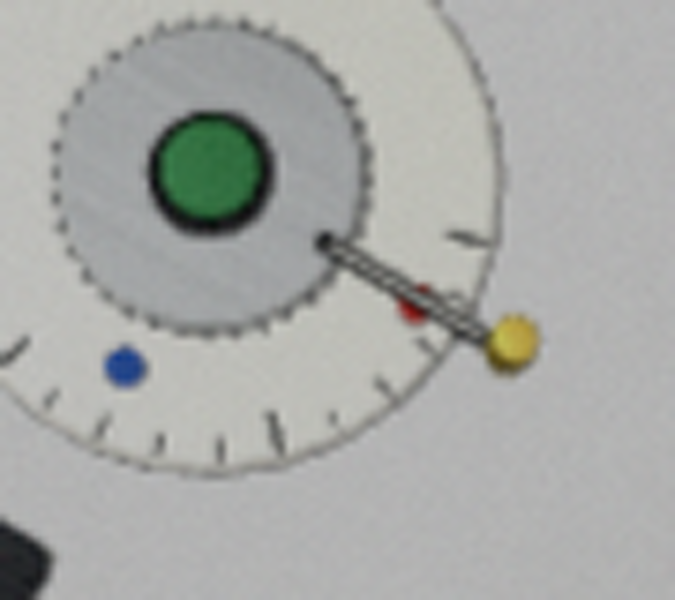

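The lever line now crosses the middle of the red stud at about (418,300) in the crop, at roughly −113.5° against −113.4°. Moving over the button next.

Request:
carry_out:
  plan:
    - {"tx": 24, "ty": -23, "tz": 0, "rx": 0, "ry": 0, "rz": 0}
    - {"tx": 24, "ty": -23, "tz": 0, "rx": 0, "ry": 0, "rz": 0}
    - {"tx": 24, "ty": -23, "tz": 0, "rx": 0, "ry": 0, "rz": 0}
    - {"tx": 24, "ty": -23, "tz": 0, "rx": 0, "ry": 0, "rz": 0}
    - {"tx": 23, "ty": -22.5, "tz": 0, "rx": 0, "ry": 0, "rz": 0}
    - {"tx": 0, "ty": 0, "tz": -30, "rx": 0, "ry": 0, "rz": 0}
    - {"tx": 0, "ty": 0, "tz": -30, "rx": 0, "ry": 0, "rz": 0}
    - {"tx": 0, "ty": 0, "tz": -11, "rx": 0, "ry": 0, "rz": 0}
    - {"tx": 0, "ty": 0, "tz": 0, "rx": 0, "ry": 0, "rz": 0}
    - {"tx": 0, "ty": 0, "tz": 0, "rx": 0, "ry": 0, "rz": 0}

```text
time: 8.85
tool_pos: [553.2, 20.1, 56.1]
tcp_rot: [3.141, 0.001, 2.728]
contact_force: [0.2, -0.3, 0.3]
grip_width: 0.1
finger_force: 0.0
```

Request:
carry_out:
  plan:
    - {"tx": 0, "ty": 4, "tz": 0, "rx": 0, "ry": 0, "rz": 0}
    - {"tx": 0, "ty": 0, "tz": -5, "rx": 0, "ry": 0, "rz": 0}
    - {"tx": 0, "ty": 0, "tz": -4, "rx": 0, "ry": 0, "rz": 0}
    - {"tx": 0, "ty": 0, "tz": -2, "rx": 0, "ry": 0, "rz": 0}
    - {"tx": 0, "ty": 0, "tz": -2, "rx": 0, "ry": 0, "rz": 0}
    - {"tx": 0, "ty": 0, "tz": -1, "rx": 0, "ry": 0, "rz": 0}
    - {"tx": 0, "ty": 0, "tz": 0, "rx": 0, "ry": 0, "rz": 0}
    - {"tx": 0, "ty": 0, "tz": 0, "rx": 0, "ry": 0, "rz": 0}

```text
time: 9.65
tool_pos: [552.6, 24.7, 41.3]
tcp_rot: [3.141, -0.0, 2.728]
contact_force: [-1.0, 1.9, 3.3]
grip_width: 0.1
finger_force: 1.5
```

Request:
carry_out:
  plan:
    - {"tx": 0, "ty": 0, "tz": -1, "rx": 0, "ry": 0, "rz": 0}
    - {"tx": 0, "ty": 0, "tz": -1, "rx": 0, "ry": 0, "rz": 0}
    - {"tx": 0, "ty": 0, "tz": 0, "rx": 0, "ry": 0, "rz": 0}
    - {"tx": 0, "ty": 0, "tz": 0, "rx": 0, "ry": 0, "rz": 0}

```text
time: 10.05
tool_pos: [552.6, 24.7, 39.3]
tcp_rot: [3.141, -0.0, 2.728]
contact_force: [-3.5, 2.3, 4.9]
grip_width: 0.5
finger_force: 2.3
```

Request:
carry_out:
  plan:
    - {"tx": 0, "ty": 0, "tz": -1, "rx": 0, "ry": 0, "rz": 0}
    - {"tx": 0, "ty": 0, "tz": 0, "rx": 0, "ry": 0, "rz": 0}
    - {"tx": 0, "ty": 0, "tz": 0, "rx": 0, "ry": 0, "rz": 0}

```text
time: 10.35
tool_pos: [552.7, 24.7, 39.1]
tcp_rot: [3.141, 0.0, 2.728]
contact_force: [-5.0, 2.8, 11.4]
grip_width: 0.7
finger_force: 5.8
```

Request:
carry_out:
  plan:
    - {"tx": 0, "ty": 0, "tz": 5, "rx": 0, "ry": 0, "rz": 0}
    - {"tx": 0, "ty": 0, "tz": 15, "rx": 0, "ry": 0, "rz": 0}
    - {"tx": 0, "ty": 0, "tz": 35, "rx": 0, "ry": 0, "rz": 0}
    - {"tx": 0, "ty": 0, "tz": 35, "rx": 0, "ry": 0, "rz": 0}
    - {"tx": -24, "ty": 23, "tz": 0, "rx": 0, "ry": 0, "rz": 0}
    - {"tx": -24, "ty": 23, "tz": 0, "rx": 0, "ry": 0, "rz": 0}
    - {"tx": -24, "ty": 23, "tz": 0, "rx": 0, "ry": 0, "rz": 0}
    - {"tx": -24, "ty": 23, "tz": 0, "rx": 0, "ry": 0, "rz": 0}
    - {"tx": -24, "ty": 23, "tz": 0, "rx": 0, "ry": 0, "rz": 0}
    - {"tx": 0, "ty": 0, "tz": 0, "rx": 0, "ry": 0, "rz": 0}
    - {"tx": 0, "ty": 0, "tz": 0, "rx": 0, "ry": 0, "rz": 0}

```text
time: 11.45
tool_pos: [433.0, 139.7, 128.3]
tcp_rot: [3.141, 0.001, 2.729]
contact_force: [0.6, -0.7, 0.2]
grip_width: 0.3
finger_force: 0.0
```

```bash
python3 - <<'E'
from h import *
np.set_printoptions(precision=1,suppress=True)
BOX["top"]=(240,225,330,300)
im=bot.capture("top");f=find("top",im)
for k,v in f.items(): print(k,*v)
cv2.imwrite("pics/k.png",cv2.resize(im[150:310,170:340],None,fx=3,fy=3)[:,:,::-1])
E
```

```text
yellow [307.6 265.3] 34 [513.9 -66.5  55. ]
red [294.5 261. ] 4 [522.4 -38.6  28. ]
blue [256.  268.5] 16 [494.5  41.4  28. ]
green [267.5 242.2] 148 [552.3  24.5  44. ]
```

View pics/k.png

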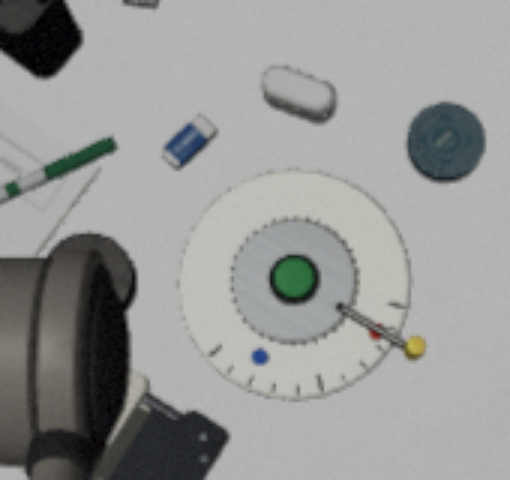

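The button bottomed out: force rose to 11 N at z = 39 mm. The handle is unchanged at (307.6,265.3), the eraser, earbud case and blue-green tin are where they were, and the arm is clear. The arm now hides the black tin, but the fingers never went near it.

```bash
python3 -c "
from plant import bot
print(bot.close_job())"
```

```text
the job is handed in; nothing more can be done
None
```

The lever is set over the red stud, the start button was pressed right down and released, and the job is handed in; it returned no verdict.

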